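Load the sliding die of the arbor press and pin it under the ram

TASK

Pull up the spring plunger on the sliding die, draw the die out from under the press along its rail to the last hole at the rail's open end, and let the plunger drop into that hole. Then lay every loose aluminium blank on the bench flat in the die cavity of its own shape and size, and finally pull the plunger again, slide the loaded die back under the ram and let the plunger drop fully into the hole there, with all the blanks still seated. Leave the other things on the bench where they are.

Things in the scene. Friction and masses are not known exactly. Their poses are not given: they have to be found in the camera images.
- press: green bench arbor press, 200 high (its lever 205), fixed but elsewhere and turned a little at each start. Origin on the bench under the pressing-position hole. Its square steel rail (30 wide, top 40 high) runs along its y: open end at -y (249 from the origin), press column at +y (240 to 305). The press head, 60 wide in x, begins 103 to +y, 125 high
- shuttle (a joint): travel in m of the sliding die: a sleeve tube on the rail carrying a grey die block (140 in x, 160 in y, top 58 high, centred 130 to +y of the plunger). 0 = pressing position under the ram, growing outward to the rail's open end (press -y); 0.18 = loading position. Rail holes at 0, 0.06, 0.12, 0.18; friction 1.5 N; end stops 3 mm past the outer holes. Starts unpinned near the pressing position
- plunger (a joint): lift in m of the spring plunger on the sleeve, straight up: 0 = fully down, pin 10 deep in a hole; about 0.010 = pin resting on the rail between holes; 0.018 = top stop. Spring: 4 N when down, 8.5 N at the top. The pin (diameter 10, round nose) has 2 mm play either way in a hole and is free of it above 0.0105. The die is drawn along by the lifted knob
- knob (a point): centre of the plunger's black upright cylindrical knob, diameter 28, 28 high; knob centre is 84 above the bench when the plunger is fully down. Under the knob are 10 mm of thin stem, then a brass collar (top 58 above the bench, diameter 24) on the sleeve tube (top 46 above the bench, 46 wide)
- platen (a point): centre of the underside of the press platen, 78 above the bench: a fixed plate 110 (press x) x 150 (press y) x 12 thick, which covers the die in the pressing position so that no blank can be put in there
- hole_press (a point): centre of the rail's hole for the pressing position, at the rail's top face (40 above the bench); the knob is straight above it when the die is there
- hole_load (a point): centre of the rail's hole for the loading position, the last one at the open end, at the rail's top face; 180 from hole_press
- cavity_disc_large (a point): centre of the floor of a die cavity: round, diameter 51, 5 deep with a 2 mm chamfer, floor 53 above the bench; moves with the die; axes as the press. Takes the round blank, diameter 46
- cavity_disc_small (a point): centre of the floor of a die cavity: round, diameter 39, 5 deep with a 2 mm chamfer, floor 53 above the bench; moves with the die; axes as the press. Takes the round blank, diameter 34
- cavity_square_large (a point): centre of the floor of a die cavity: square, 45 x 45, 5 deep with a 2 mm chamfer, floor 53 above the bench; moves with the die; axes as the press. Takes the square blank, 40 x 40
- cavity_square_small (a point): centre of the floor of a die cavity: square, 33 x 33, 5 deep with a 2 mm chamfer, floor 53 above the bench; moves with the die; axes as the press. Takes the square blank, 28 x 28
- cavity_bar (a point): centre of the floor of a die cavity: oblong, 31 (its x, across the rail) x 55 (its y, along the rail), 5 deep with a 2 mm chamfer, floor 53 above the bench; moves with the die; axes as the press. Takes the oblong blank, 50 (its x) x 26 (its y)
- disc_large_mid (a point): centre of the loose round blank, diameter 46, 9 thick, plain aluminium, lying flat on the bench (not always present). Seated, it stands 4 proud of the die's top face, its centre 4.5 above the cavity floor; held by the upper half of its thickness, the fingers stay clear of the die's face
- disc_small_mid (a point): centre of the loose round blank, diameter 34, 9 thick, plain aluminium, lying flat on the bench (not always present). Seated, it stands 4 proud of the die's top face, its centre 4.5 above the cavity floor; held by the upper half of its thickness, the fingers stay clear of the die's face
- square_large_mid (a point): centre of the loose square blank, 40 x 40, 9 thick, plain aluminium, lying flat on the bench (not always present). Seated, it stands 4 proud of the die's top face, its centre 4.5 above the cavity floor; held by the upper half of its thickness, the fingers stay clear of the die's face
- square_small_mid (a point): centre of the loose square blank, 28 x 28, 9 thick, plain aluminium, lying flat on the bench (not always present). Seated, it stands 4 proud of the die's top face, its centre 4.5 above the cavity floor; held by the upper half of its thickness, the fingers stay clear of the die's face
- bar_mid (a point): centre of the loose oblong blank, 50 (its x) x 26 (its y), 9 thick, plain aluminium, lying flat on the bench (not always present). Seated, it stands 4 proud of the die's top face, its centre 4.5 above the cavity floor; held by the upper half of its thickness, the fingers stay clear of the die's face
- circuit_board: blue circuit board, 69 x 54 x 10; not part of the job. Origin at the centre of its underside
- perfboard: brass-coloured perforated board, 80 x 50 x 7; not part of the job. Origin at the centre of its underside
- loudspeaker: small dark loudspeaker, diameter 48, 16 high; not part of the job. Origin at the centre of its underside
- battery_holder: black battery holder, 60 x 34 x 17; not part of the job. Origin at the centre of its underside
- tape_roll: roll of yellow tape lying flat, outer diameter 68, 20 high; not part of the job. Origin at the centre of its underside
- flux_jar: small jar with a red lid, diameter 44, 55 high; not part of the job. Origin at the centre of its underside
Mind the look-alikes: they are no part of the job. Leave any black or blue look-alike of the part that bears square_large_mid alone.

How it is judged:
By the outcome, as a careful person would: the job done as asked, in the order asked, and still so for the second after the job is handed in, with the robot touching nothing.
Of disc_large, disc_small, square_large, square_small, bar only 3 to 5 are there at a start; the rules pass over those that are not, and their reading is None.
At some moment in a run one of disc_large, disc_small, square_large, square_small, bar may be knocked a few centimetres aside while the robot is not near it.
Once in a run the grip may slacken for a moment while it holds something.
It also fails if it takes over 210 s, if anything falls off the work surface, if the arm or the gripper's body presses on something with over 40 N, if the wrist force passes 120 N, or if a joint passes its speed limit or range.

ROBOT

A 6-joint arm with a two-finger parallel gripper is mounted at the origin on the work surface. World frame = base frame: x ahead of the robot, y to its left, z up, the work surface at z = 0. Lengths are in mm, angles in rad, forces in N, time in s.
With the tool pointing down it reaches from about 350 to 975 mm from the base axis. Payload 7.1 kg.
Tool frame: the origin (TCP) lies on the front face of the gripper's body, between the roots of the fingers; the fingertips stand 80 mm ahead of it and the grasp point (between the pads) lies 61 mm ahead of it; z points along the fingers, y is the line along which they close (so a half turn about z gives the same grasp; the last joint's range is limited). The gripper opens to 88 mm and grips with 3 to 60 N. Pads are 20 mm wide; open, the fingers measure 115 mm over their backs; the gripper's body (75 mm by 178 mm) begins 61 mm behind the grasp point.
Start: joints at [-1.335, 0.423, 1.63, -0, 1.089, -0.019], TCP at [157.551, -604.8, 302.675] pointing down, gripper open.
Joint ranges: [-3, 3], [-0.9, 2.11], [0.09, 2.58], [-1.31, 4.45], [0.11, 2.69], [-2.54, 2.54]. Speed limits (rad/s): [2.39, 2.39, 3.01, 3.14, 3.14, 3.14].

INTERFACE

Orientations are given as a rotation vector (axis times angle).
In Python, from workcell import readout, vision, close_job gives the robot as it stands.
- The arm moves only by the tool servo_tool, never from a script. Its argument "plan" is a list that holds one entry, the list of rows, each a list of 7 numbers: the gripper command: -1 is fully open, 1 is shut, values between are in proportion, then the shift along the world's x, y, z in units of 40 mm (1.0 is 40 mm), then the turn, a rotation vector about the world's x, y, z in units of 5 degrees (1.0 is 5 degrees). A call has 1 to 5 rows; each row shifts and turns the commanded pose from where the row before left it; what a row does not reach is not made up. A row lasts 1/12 s, in which the tool goes at most 41.7 mm and 7.16 degrees, less where a joint would pass 70% of its speed; a pose out of reach is approached as far as the arm can. A call is refused whole if a number of a shift passes 1 or a number of a turn 1, either way. A call with a gripper value outside its range is refused whole. The fingers move at their own pace and stop on an object; the grip force is fixed at half the most. Time passes only in rows, so rows that do not move let the fingers close. It gives the time, the measured TCP pose, the force, the opening and the grip force at its end, in the units of the state.
- readout.get_obs(): the state, without advancing time (a new reading comes with each control period).
- vision.get_image(name): name is "scene" or "side" or "wrist"; returns the picture (420x560x3 uint8, red, green, blue); there is no depth.
- vision.camera_params(name): a dict with "fx", "fy", "cx", "cy" (pixels), "rvec" (rotation vector, rad) and "tvec" (3), from world to camera coordinates, as OpenCV has them; the wrist camera has in their place "hand_eye" (4x4, takes a point from camera to tool coordinates, whose origin is the TCP and whose axes are the flange's). Camera axes: x right, y down, z forward; pixel columns grow to the right and rows downward; lengths in mm; the calibration is good to about 2 mm. A picture is of the moment at which its call begins: read the wrist's pose just before it. camera_params takes no time and is no camera call.
- close_job(): hands the job in; it is judged then, once.
The state is a dict: "t": time; "qpos": joint angles; "qvel": joint speeds; "joint_torque": joint torques, N m; "ee_pos": TCP position; "orientation": TCP orientation; "ft_force": force on the tool from outside, world axes, zero at the start; "moment": the same for the moment, N m; "width": finger opening in mm; "grasp_force": force on a finger pad.
Only numpy, scipy, OpenCV 4.12 (cv2) and the standard library are available. Lean on these libraries where they do the work, as an engineer would, in place of code of your own. Each camera call takes 0.05 s, during which the arm holds its last target. There are 200 camera calls.

## Working session

There is one attempt and no reset: what is moved stays moved. The work goes in short steps, Python scripts to look and compute and a tool call to move; the robot and the scene stay as the last step left them, time stands still between calls to the robot, and variables do not carry over. Pictures are saved under pics/ and viewed, at most 14 in all, crops included, and the job is handed in when it is done.

Besides the shell and the picture viewer there is one more tool, called after ">>>" as name(argument=value, ...) on one line, values as JSON. servo_tool: Moves the arm, as the interface text tells. Its arguments: {"type":"object","properties":{"plan":{"type":"array"}},"required":["plan"]}

```bash
ls; mkdir -p pics
python3 - <<'E'
from workcell import readout, vision
import cv2, numpy as np
print(readout.get_obs())
ims=[]
for n in ("scene","side","wrist"):
    im=vision.get_image(n); cv2.imwrite(f"pics/{n}0.png",im[:,:,::-1]); print(n,vision.camera_params(n))
E
```

```text
pics
{'t': 0.0, 'qpos': array([-1.33501324e+00,  4.23873190e-01,  1.63067124e+00, -2.26389717e-05,
        1.08859873e+00, -1.90171061e-02]), 'qvel': array([ 0.00036401,  0.00087688, -0.000608  ,  0.00078606,  0.00031071,
       -0.00144279]), 'joint_torque': array([-1.86892081e-03, -5.44624937e+01, -2.73665750e+01,  6.43539196e-02,
        2.28288188e-02, -1.00308598e-04]), 'ee_pos': array([ 157.44287953, -604.40327616,  301.88877623]), 'orientation': array([-3.11460299e+00, -3.98978185e-01,  2.94618095e-04]), 'ft_force': array([-0.69738279, -0.14746214,  0.42308766]), 'moment': array([0.01754127, 0.03780151, 0.04289951]), 'grasp_force': 0.0, 'width': 87.74842839821015}
scene {'fx': 382.6825577545437, 'fy': 382.6825577545437, 'cx': 278.43285105837765, 'cy': 218.5563993023858, 'rvec': array([ 2.39124553,  0.91074768, -0.28189729]), 'tvec': array([-400.45688397, -228.17948176, 1333.88652903])}
side {'fx': 417.28122138036247, 'fy': 417.28122138036247, 'cx': 280.3858309736521, 'cy': 210.18906103709824, 'rvec': array([ 1.06600132, -2.5066047 ,  0.94897727]), 'tvec': array([357.16610186, 354.31982763, 873.44200562])}
wrist {'fx': 358.68909628320074, 'fy': 358.68909628320074, 'cx': 272.81078661175866, 'cy': 210.8775455010792, 'hand_eye': array([[ 1.29473858e-03, -9.59676307e-01, -2.81104444e-01,
         7.58983967e+01],
       [ 9.99999105e-01,  1.14787673e-03,  6.87101638e-04,
        -1.47946083e+00],
       [-3.36721914e-04, -2.81105082e-01,  9.59676935e-01,
        -8.18762215e+01],
       [ 0.00000000e+00,  0.00000000e+00,  0.00000000e+00,
         1.00000000e+00]])}
```

View pics/scene0.png

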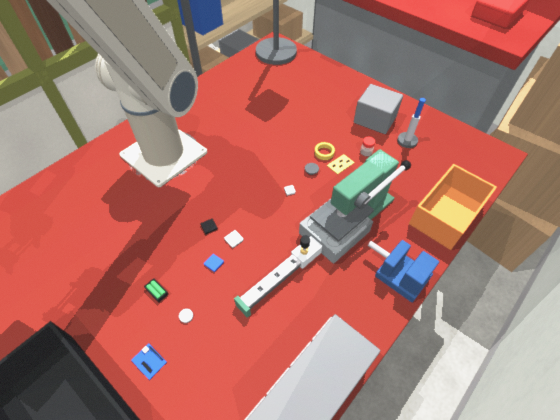

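View pics/side0.png

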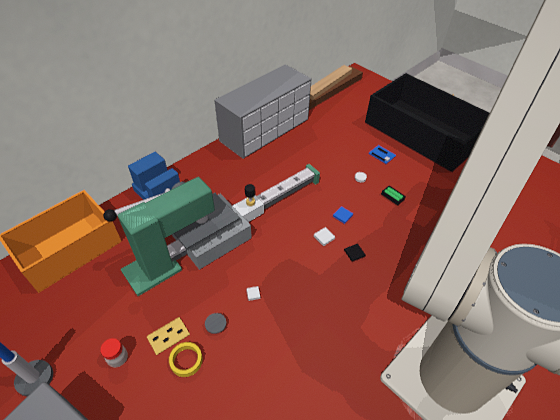

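The scene view (560x420) shows the press at (350,200), its rail running to the open end at (245,303), and the black knob at (305,243). The bare-aluminium candidates are a square at (234,239), a smaller square at (290,190) and a disc at (186,316). The black square (209,227) and blue square (214,263) are look-alikes to leave alone. I see no bar.

Next I'll measure these.

```bash
cat > h.py <<'E'
import cv2, numpy as np
from scipy.spatial.transform import Rotation as R
from workcell import readout, vision
def pose(name, obs=None):
    p=vision.camera_params(name)
    K=(p["fx"],p["fy"],p["cx"],p["cy"])
    if name!="wrist":
        M=R.from_rotvec(p["rvec"]).as_matrix(); return K,M.T,-M.T@p["tvec"]
    o=obs or readout.get_obs(); T=R.from_rotvec(o["orientation"]).as_matrix(); H=p["hand_eye"]
    return K,T@H[:3,:3],T@H[:3,3]+o["ee_pos"]
def ray(c,u,v):
    K,Rm,C=c; d=Rm@np.array([(u-K[2])/K[0],(v-K[3])/K[1],1.]); return C,d
def onz(c,u,v,z):
    C,d=ray(c,u,v); return C+d*(z-C[2])/d[2]
def proj(c,P):
    K,Rm,C=c; q=Rm.T@(np.array(P,float)-C); return K[0]*q[0]/q[2]+K[2],K[1]*q[1]/q[2]+K[3]
def two(c1,p1,c2,p2):
    A=[];b=[]
    for c,p in((c1,p1),(c2,p2)):
        C,d=ray(c,*p);d/=np.linalg.norm(d);P=np.eye(3)-np.outer(d,d);A.append(P);b.append(P@C)
    return np.linalg.lstsq(np.vstack(A),np.hstack(b),rcond=None)[0]
def snap(name,f=None):
    o=readout.get_obs(); c=pose(name,o); im=vision.get_image(name)[:,:,::-1].copy()
    if f: cv2.imwrite("pics/"+f,im)
    return im,c,o
def blanks(im,c,z=9,amin=60,amax=1e5):
    hsv=cv2.cvtColor(im,cv2.COLOR_BGR2HSV)
    m=((hsv[...,1]<50)&(hsv[...,2]>165)).astype(np.uint8)
    out=[]
    for k in cv2.findContours(m,cv2.RETR_EXTERNAL,cv2.CHAIN_APPROX_NONE)[0]:
        a=cv2.contourArea(k)
        if not amin<a<amax: continue
        W=np.array([onz(c,u,v,z)[:2] for u,v in k[:,0]],np.float32)
        r=cv2.minAreaRect(W); M=cv2.moments(k)
        out.append((k[:,0].mean(0).round(0),np.round(r[0],1),np.round(r[1],1),round(r[2],1),round(cv2.contourArea(W)/(r[1][0]*r[1][1]+1e-6),2)))
    return out
E
python3 - <<'E'
from h import *
s=cv2.imread("pics/scene0.png"); d=cv2.imread("pics/side0.png"); cs=pose("scene"); cd=pose("side")
print("corners",[onz(cs,*p,0)[:2].round() for p in((234,239),(290,190),(186,316),(209,227),(214,263))])
for n,im,c in(("scene",s,cs),("side",d,cd)):
    for b in blanks(im,c,9,30,3000):
        if 300<np.linalg.norm(b[1])<1000: print(n,*b)
print("knob", two(cs,(305,239),cd,(250,187)))
print("railend", two(cs,(246,302),cd,(312,172)), onz(cs,246,302,40),onz(cd,312,172,40))
v=np.hstack([cv2.resize(s[170:340,130:330],(800,680))[:600]])
cv2.imwrite("pics/c1.png",v)
E
```

```text
corners [array([434., -84.]), array([436., 168.]), array([ 509., -333.]), array([ 347., -104.]), array([ 449., -178.])]
scene [186. 315.] [ 510.7 -333.8] [33.5 36.2] 49.0 0.78
scene [418. 312.] [953.9  76.1] [15.9 45.7] 25.0 0.5
scene [379. 249.] [773.2 167. ] [18.7 65.3] 89.0 0.82
scene [284. 269.] [612.9 -69.2] [280.3  58.1] 84.2 0.62
scene [233. 238.] [435.6 -86.7] [43.5 44.7] 83.8 0.91
scene [317. 223.] [601.4 137.6] [117.7 101.6] 84.2 0.33
scene [289. 190.] [438.4 162.9] [30.8 35.2] 57.7 0.82
scene [386. 182.] [651.5 399.7] [196.3  18.3] 85.5 0.77
scene [380.  98.] [402.4 748.2] [138.7 127.4] 11.3 0.93
scene [214.  47.] [-336.   555.6] [26.7 73.3] 87.7 0.59
scene [170.  33.] [-565.6  501.2] [ 35.9 167.8] 69.6 0.45
side [253. 292.] [436.  164.7] [28.3 30.1] 57.2 0.86
side [519. 282.] [   3.2 -345.3] [157.8 247.2] 21.8 0.12
side [324. 235.] [433.2 -85.7] [41.6 41.9] 84.1 0.89
side [136. 204.] [871.7 212.3] [118.9  15.3] 77.4 0.42
side [360. 176.] [ 508.3 -333.6] [33.9 34.4] 46.7 0.78
side [270. 193.] [ 644.8 -106. ] [271.3  49.4] 84.1 0.59
knob [6.27982655e+02 1.78385700e-01 1.07279424e+02]
railend [ 606.67282077 -213.89335759   35.18873863] [ 612.68224801 -211.28482864   40.        ] [ 599.57004341 -214.23288348   40.        ]
```

View pics/c1.png

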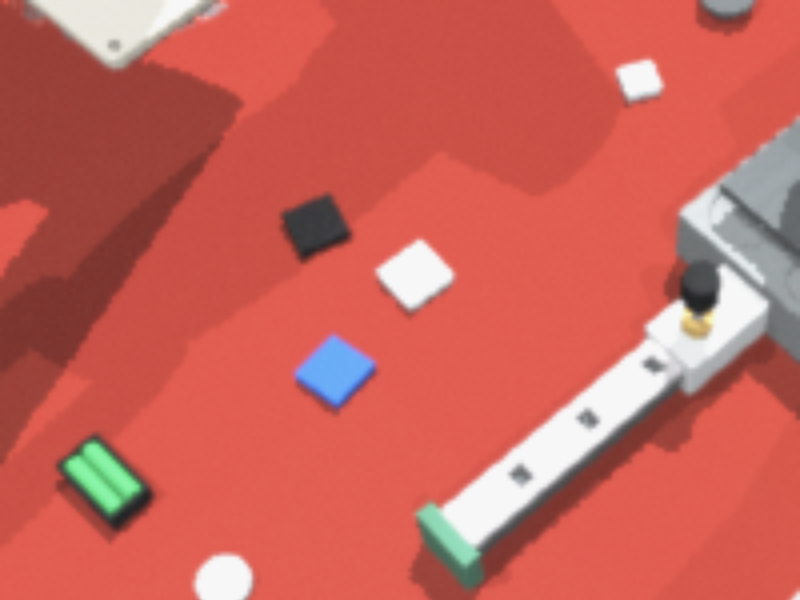

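The crop confirms three blanks:
- **Large square:** white, crop (415,275), which is scene (234,239). Its neighbours are the black (315,225) and blue (335,370) look-alikes, which aren't plain aluminium.
- **Small square:** crop (640,80).
- **Small disc:** crop (223,578).

The rail holes are at crop (655,363), (588,418) and (520,473). Next I'll work out the press frame and the approach to the knob.

Run:
```python
from h import *
cs=pose("scene"); cd=pose("side")
H=[onz(cs,*p,40)[:2] for p in((293.75,260.75),(277,274.5),(260,288.25))]
print(np.round(H,1),np.diff(H,axis=0))
g=cv2.imread("pics/scene0.png"); 
for n,c in(("scene",cs),("side",cd)):
    im=cv2.imread(f"pics/{n}0.png"); u0,v0=map(int,proj(c,(628,0,94)))
    m=np.zeros(im.shape[:2],np.uint8); m[v0-20:v0+20,u0-14:u0+14]=(im[v0-20:v0+20,u0-14:u0+14].max(2)<60)
    k=max(cv2.findContours(m,0,1)[0],key=cv2.contourArea); M=cv2.moments(k); print(n,M['m10']/M['m00'],M['m01']/M['m00'],M['m00'],cv2.boundingRect(k), onz(c,M['m10']/M['m00'],M['m01']/M['m00'],94))
o=readout.get_obs(); print(R.from_rotvec(o["orientation"]).as_matrix().round(3))
```

```text
[[ 626.6  -38.9]
 [ 620.1 -100.5]
 [ 613.4 -159.7]] [[ -6.50215004 -61.56011086]
 [ -6.70050125 -59.25227226]]
scene 304.4144144144144 244.65765765765764 18.5 (301, 241, 8, 7) [633.97473555  -6.93854677  94.        ]
side 249.5094017094017 190.47863247863245 97.5 (245, 184, 10, 14) [628.67770382   0.75734584  94.        ]
[[ 0.968  0.252 -0.   ]
 [ 0.252 -0.968  0.001]
 [-0.    -0.001 -1.   ]]
```

>>> servo_tool(plan=[[[-1,0.59,0.755,0,0,0,0.69],[-1,0.59,0.755,0,0,0,0.69],[-1,0.59,0.755,0,0,0,0.69],[-1,0.59,0.755,0,0,0,0.69],[-1,0.59,0.755,0,0,0,0.69]]])

```text
t: 0.57
ee_pos: [276.1, -452.2, 302.5]
orientation: [-3.02, -0.865, 0.0]
ft_force: [0.7, -1.0, -0.3]
width: 87.9
grasp_force: 0.0
```

>>> servo_tool(plan=[[[-1,0.59,0.755,0,0,0,0.69],[-1,0.59,0.755,0,0,0,0.69],[-1,0.59,0.755,0,0,0,0.69],[-1,0.59,0.755,0,0,0,0.69],[-1,0.59,0.755,0,0,0,0.69]]])

```text
t: 0.98
ee_pos: [394.2, -301.1, 302.7]
orientation: [-2.856, -1.309, 0.0]
ft_force: [1.2, -1.1, -0.2]
width: 87.7
grasp_force: 0.0
```

>>> servo_tool(plan=[[[-1,0.59,0.755,0,0,0,0.69],[-1,0.59,0.755,0,0,0,0.69],[-1,0.59,0.755,0,0,0,0.69],[-1,0.59,0.755,0,0,0,0.69],[-1,0.59,0.755,0,0,0,0.69]]])

```text
t: 1.4
ee_pos: [512.3, -150.0, 302.6]
orientation: [-2.627, -1.723, 0.0]
ft_force: [0.8, -0.5, -0.5]
width: 88.1
grasp_force: 0.0
```

>>> servo_tool(plan=[[[-1,0.59,0.755,-0.1,0,0,0.69],[-1,0.59,0.755,-0.1,0,0,0.69],[-1,0.59,0.755,-0.2,0,0,0.69],[-1,0.59,0.755,-0.2,0,0,0.69],[-1,0,0,0,0,0,0]]])

```text
t: 1.82
ee_pos: [608.6, -26.3, 277.1]
orientation: [-2.396, -2.03, -0.002]
ft_force: [0.2, -0.5, -0.1]
width: 87.9
grasp_force: 0.0
```

Run:
```python
from h import *
im,c,o=snap("wrist","w1.png"); print(o["ee_pos"])
print(proj(c,(631,0,108)))
```

```text
[608.64037335 -26.28570974 277.11294339]
(np.float64(300.0319257969226), np.float64(177.1054270800721))
```

View pics/w1.png

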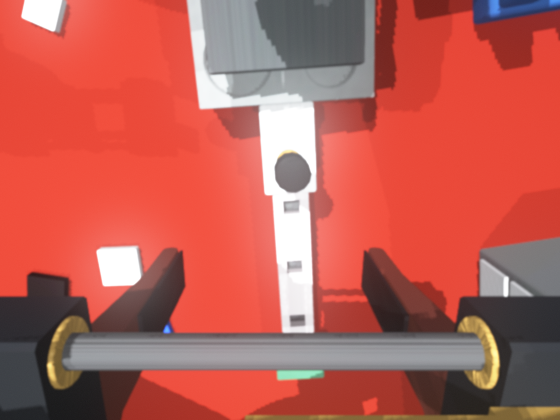

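The wrist view shows the knob top at (293,173), the rail holes at (291,206), (294,266) and (297,321), and the die's front corners at (200,107) and (375,98). The small square is at top left (45,10) and the large square at (120,266).

Run:
```python
from h import *
im=cv2.imread("pics/w1.png"); c=pose("wrist")
for z in (108,): print("knob", onz(c,293,173,z))
H=np.array([onz(c,*p,40)[:2] for p in((291,206),(294,266),(297,321))]); print(H, np.diff(H,axis=0))
m=(im[150:200,270:320].max(2)<75).astype(np.uint8)
k=max(cv2.findContours(m,0,1)[0],key=cv2.contourArea); print(cv2.minEnclosingCircle(k),cv2.contourArea(k))
a,b=onz(c,200,107,58),onz(c,375,98,58); print("die",a,b,np.degrees(np.arctan2(*(b-a)[[1,0]])))
```

```text
knob [624.69636073   1.44605122 108.        ]
[[ 619.88560745  -41.47361952]
 [ 613.6010867  -101.71398846]
 [ 607.49850965 -162.65978266]] [[ -6.28452075 -60.24036894]
 [ -6.10257705 -60.9457942 ]]Traceback (most recent call last):
  File "<stdin>", line 6, in <module>
ValueError: max() iterable argument is empty
```

>>> servo_tool(plan=[[[-1,0.13,0.23,-0.5,0,0,0.24],[-1,0.13,0.23,-0.5,0,0,0.24],[-1,0.14,0.23,-0.55,0,0,0.24],[-1,0,0,0,0,0,0],[-1,0,0,0,0,0,0]]])

```text
t: 2.28
ee_pos: [620.9, -4.0, 215.9]
orientation: [-2.339, -2.095, 0.004]
ft_force: [-0.7, -0.1, 0.9]
width: 87.8
grasp_force: 0.0
```

Run:
```python
from h import *
im,c,o=snap("wrist","w2.png"); print(o["ee_pos"],o["orientation"])
u,v=map(int,proj(c,(624.7,1.4,108))); print(u,v)
g=im.max(2)[v-60:v+60,u-60:u+60]
m=((g<80)).astype(np.uint8)
for k in cv2.findContours(m,0,1)[0]:
    if cv2.contourArea(k)>300:
        (x,y),r=cv2.minEnclosingCircle(k); print(x+u-60,y+v-60,r,cv2.contourArea(k),cv2.boundingRect(k),onz(c,x+u-60,y+v-60,108))
cv2.imwrite("pics/w2.png",cv2.resize(im,(560,420)))
```

```text
[620.8638818   -4.04033014 215.9012704 ] [-2.33888802 -2.09453246  0.00383758]
281 238
```

View pics/w2.png

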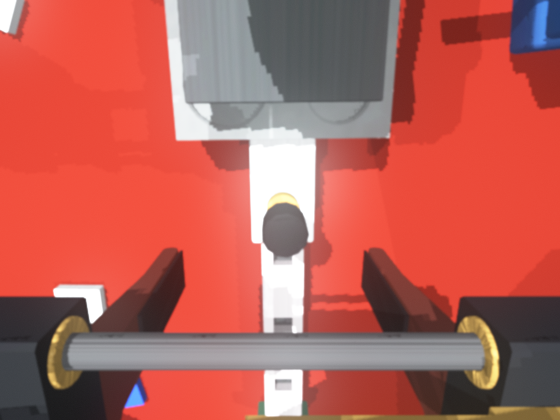

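The knob top is at (285,232) and the die's front edge runs nearly level, from (175,140) to (390,136), so the yaw is within about 1°.

Run:
```python
from h import *
c=pose("wrist"); o=readout.get_obs()
k=onz(c,285,230,108); print(k, k-o["ee_pos"])
for p in((175,140),(390,137)): print(onz(c,*p,58))
H=np.array([onz(c,*p,40)[:2] for p in((283,255),(283,323),(283.5,384))]); print(H)
```

```text
[628.0033056    5.81376104 108.        ] [   6.46917951   10.11308689 -109.09209884]
[561.6803693  58.7939334  58.       ]
[703.11396993  45.27508075  58.        ]
[[ 624.10903456  -38.58428394]
 [ 617.96118389  -99.13283009]
 [ 612.20531019 -160.15641337]]
```

>>> servo_tool(plan=[[[-1,0.08,0.1,-0.5,0,0,0.1],[-1,0.08,0.1,-0.5,0,0,0],[-1,0,0,-0.5,0,0,0],[-1,0,0,0,0,0,0],[0.3,0,0,0,0,0,0]]])

```text
t: 2.75
ee_pos: [628.2, 3.8, 157.5]
orientation: [-2.331, -2.106, 0.001]
ft_force: [0.8, 0.0, 0.4]
width: 83.8
grasp_force: 0.0
```

>>> servo_tool(plan=[[[0.25,0,0,0,0,0,0],[0.25,0,0,0,0,0,0],[0.25,0,0,0,0,0,0],[0.25,0,0,0,0,0,0],[0.25,0,0,0,0,0,0]]])

```text
t: 3.17
ee_pos: [628.6, 4.6, 157.4]
orientation: [2.33, 2.107, 0.001]
ft_force: [-0.4, -0.4, -0.5]
width: 51.3
grasp_force: 0.0
```

Run:
```python
from h import *
im,c,o=snap("wrist","w3.png"); print(o["ee_pos"],o["width"],o["ft_force"])
```

```text
[628.60231502   4.55860353 157.4402405 ] 51.324007265101514 [-0.36846019 -0.36641645 -0.49360089]
```

View pics/w3.png

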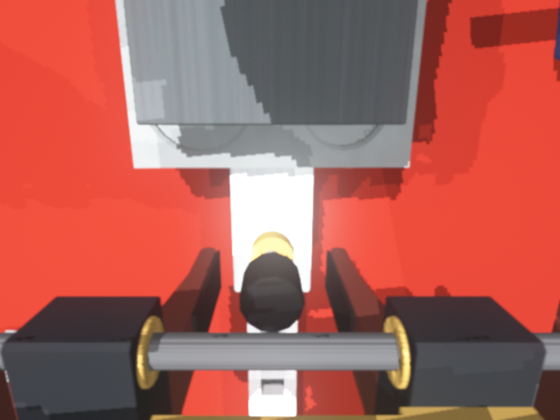

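The knob at (271,300) is centred between the fingertips (221 and 326). I'll close on it.

>>> servo_tool(plan=[[[0.6,0,0,-0.05,0,0,0],[1,0,0,0,0,0,0],[1,0,0,0,0,0,0],[1,0,0,0,0,0,0],[1,0,0,0,0,0,0]]])

```text
t: 3.63
ee_pos: [628.1, 4.7, 154.5]
orientation: [-2.33, -2.107, 0.001]
ft_force: [-1.1, 0.1, -1.0]
width: 27.5
grasp_force: 30.0
```

>>> servo_tool(plan=[[[1,0,0,0,0,0,0],[1,0,0,0,0,0,0],[1,0,0,0,0,0,0]]])

```text
t: 3.88
ee_pos: [628.1, 4.6, 154.5]
orientation: [-2.33, -2.107, 0.001]
ft_force: [-0.8, 0.7, -1.2]
width: 27.8
grasp_force: 30.0
```

>>> servo_tool(plan=[[[1,0,0,0.06,0,0,0],[1,0,0,0.06,0,0,0],[1,0,0,0,0,0,0],[1,-0.015,-0.15,0,0,0,0],[1,-0.03,-0.3,0,0,0,0]]])

```text
t: 4.3
ee_pos: [626.4, -12.5, 159.1]
orientation: [-2.328, -2.108, -0.0]
ft_force: [2.1, 1.1, -9.2]
width: 27.2
grasp_force: 30.0
```

>>> servo_tool(plan=[[[1,-0.03,-0.3,0,0,0,0],[1,-0.03,-0.3,0,0,0,0],[1,-0.03,-0.3,0,0,0,0],[1,-0.03,-0.3,0,0,0,0],[1,-0.03,-0.3,0,0,0,0]]])

```text
t: 4.72
ee_pos: [620.3, -75.0, 159.4]
orientation: [-2.331, -2.106, 0.0]
ft_force: [0.8, 2.2, -8.4]
width: 27.4
grasp_force: 30.0
```

>>> servo_tool(plan=[[[1,-0.03,-0.3,0,0,0,0],[1,-0.03,-0.3,0,0,0,0],[1,-0.03,-0.3,0,0,0,0],[1,-0.03,-0.3,0,0,0,0],[1,-0.03,-0.3,0,0,0,0]]])

```text
t: 5.13
ee_pos: [614.3, -134.6, 159.4]
orientation: [-2.33, -2.107, 0.0]
ft_force: [2.1, 2.3, -8.7]
width: 27.7
grasp_force: 30.0
```

>>> servo_tool(plan=[[[1,-0.03,-0.3,0,0,0,0],[1,-0.01,-0.1,0,0,0,0],[1,-0.005,-0.05,0,0,0,0],[1,0,-0.04,0,0,0,0],[1,0,0,0,0,0,0]]])

```text
t: 5.55
ee_pos: [612.6, -153.2, 159.4]
orientation: [-2.33, -2.107, 0.001]
ft_force: [-0.4, -1.0, -8.7]
width: 27.5
grasp_force: 30.0
```

>>> servo_tool(plan=[[[1,-0.005,-0.05,0,0,0,0],[1,-0.005,-0.05,0,0,0,0],[1,0,0,0,0,0,0]]])

```text
t: 5.8
ee_pos: [612.2, -156.9, 159.4]
orientation: [-2.329, -2.107, 0.001]
ft_force: [-0.2, 0.1, -7.9]
width: 27.9
grasp_force: 30.0
```

>>> servo_tool(plan=[[[1,-0.005,-0.05,0,0,0,0],[1,0,0,0,0,0,0]]])

```text
t: 5.97
ee_pos: [612.0, -159.0, 159.4]
orientation: [-2.33, -2.107, 0.001]
ft_force: [-1.0, 1.3, -8.4]
width: 27.4
grasp_force: 30.0
```

>>> servo_tool(plan=[[[1,-0.005,-0.05,0,0,0,0],[1,0,0,0,0,0,0]]])

```text
t: 6.13
ee_pos: [611.8, -160.2, 159.3]
orientation: [-2.329, -2.106, -0.001]
ft_force: [-0.2, 5.7, -8.8]
width: 27.5
grasp_force: 30.0
```

>>> servo_tool(plan=[[[1,-0.005,-0.05,0,0,0,0],[1,0,0,0,0,0,0]]])

```text
t: 6.3
ee_pos: [611.7, -162.6, 159.6]
orientation: [-2.329, -2.107, 0.0]
ft_force: [-2.2, 1.7, -4.3]
width: 27.9
grasp_force: 3.0
```

>>> servo_tool(plan=[[[1,0,-0.04,0,0,0,0],[1,0,0,0,0,0,0]]])

```text
t: 6.47
ee_pos: [611.5, -164.7, 159.7]
orientation: [-2.33, -2.107, 0.0]
ft_force: [-2.8, 3.1, -2.9]
width: 27.3
grasp_force: 30.0
```

The end stop was felt near y = -160 (5.7 N). Then the grip slackened briefly and the knob slipped a little in the fingers. I'll back off 3 mm to the hole and release.

>>> servo_tool(plan=[[[1,0.007,0.07,0,0,0,0],[1,0,0,0,0,0,0],[0,0,0,0,0,0,0],[0,0,0,0,0,0,0],[0,0,0,0,0,0,0]]])

```text
t: 6.88
ee_pos: [613.3, -162.2, 160.5]
orientation: [2.328, 2.105, 0.003]
ft_force: [0.2, -0.2, -0.7]
width: 42.3
grasp_force: 0.0
```

Run:
```python
from h import *
im,c,o=snap("side"); print(o["ee_pos"],o["width"],o["ft_force"])
u,v=map(int,proj(c,(611,-158,90))); s=im[v-50:v+50,u-70:u+70]
im2,c2,o=snap("wrist")
cv2.imwrite("pics/s4.png",np.vstack([cv2.resize(s,(420,300)),cv2.resize(im2,(420,300))])); print(u,v)
```

```text
[ 613.33298702 -162.23108004  160.52745417] 42.286847771051356 [ 0.20669389 -0.16052472 -0.66493265]
296 166
```

View pics/s4.png

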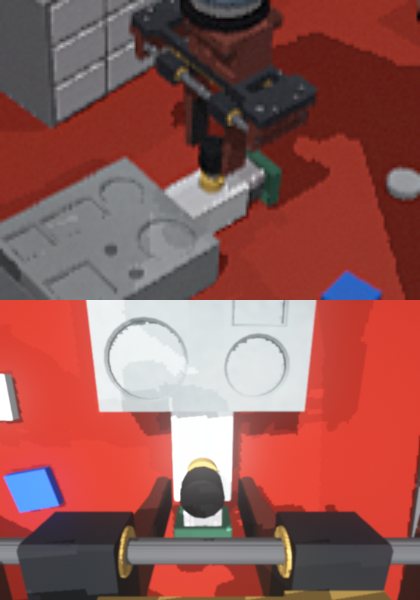

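>>> servo_tool(plan=[[[-1,0,0,0.5,0,0,0],[-1,0,0,0.9,0,0,0],[-1,0.08,0.8,0.9,0,0,0],[-1,0.08,1,0.4,0,0,0],[-1,0.08,1,0,0,0,0]]])

```text
t: 7.4
ee_pos: [623.5, -55.7, 267.1]
orientation: [2.328, 2.1, 0.009]
ft_force: [0.7, 1.2, -0.6]
width: 73.9
grasp_force: 0.0
```

>>> servo_tool(plan=[[[-1,0,0,0,0,0,0],[-1,0,0,0,0,0,0]]])

```text
t: 7.57
ee_pos: [621.5, -53.7, 262.8]
orientation: [2.325, 2.11, 0.002]
ft_force: [-0.7, -0.0, -0.8]
width: 86.5
grasp_force: 0.0
```

Run:
```python
from h import *
im,c,o=snap("wrist","w5.png"); print(o["ee_pos"])
d,cd,_=snap("side","side5.png")
e=cv2.imread("pics/side0.png")
u,v=map(int,proj(cd,(611,-158,80))); a=d[v-25:v+25,u-35:u+35]
u,v=map(int,proj(cd,(627,3,80))); b=e[v-25:v+25,u-35:u+35]
cv2.imwrite("pics/s5.png",np.vstack([cv2.resize(im,(560,420)),np.hstack([cv2.resize(a,(252,180)),cv2.resize(b,(308,180))[:, :308]])]))
```

```text
[621.53809354 -53.72210186 262.78359571]
```

View pics/s5.png

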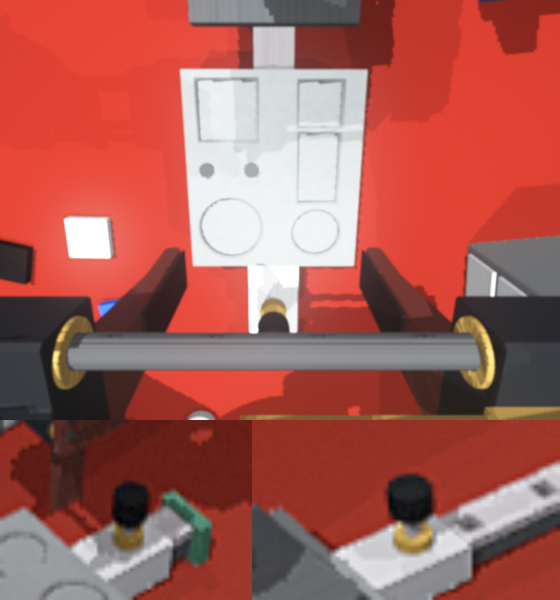

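The lower-left crop shows the knob much closer to its collar than at the start (lower right), so the plunger has dropped. The die is fully out. Its cavities are:
- large square (228,110)
- small square (320,103)
- bar (317,167)
- large disc (232,227)
- small disc (315,231)

Run:
```python
from h import *
im,c,o=snap("wrist","w6.png"); print(o["ee_pos"],o["orientation"])
K=[onz(c,*p,58) for p in((181,70),(366,70),(355,266.5),(191,266.5))]
print("die corners",np.round(K,1)[:,:2],"centre",np.mean(K,0))
ex=np.array([.9952,-.098]);ey=np.array([.098,.9952])
cen=np.mean(K,0)[:2]
for n,q in dict(sql=[(198,80),(257,79),(258,141),(199,142)],sqs=[(299,81),(343,79),(341,127),(298,128)],bar=[(298,134),(340,132),(336,202),(298,202)],dl=[(200,227),(263,227),(232,198),(231,256)],ds=[(291,231),(340,231),(316,209),(315,253)]).items():
    P=np.array([onz(c,*p,58)[:2] for p in q]); m=P.mean(0); r=m-cen; print(n,m.round(1),"die-rel",(r@ex).round(1),(r@ey).round(1), np.ptp(P@ex).round(1),np.ptp(P@ey).round(1))
cd=pose("side")
for f,xy,dz in(("side0",(628.3,4.6),94),("side5",(612.2,-157.3),84)):
    d=cv2.imread(f"pics/{f}.png")
    u,v=map(int,proj(cd,(*xy,dz))); w=(d[v-14:v+14,u-9:u+9].max(2)<62).astype(np.uint8)
    k=max(cv2.findContours(w,0,1)[0],key=cv2.contourArea); x,y,W,H=cv2.boundingRect(k)
    print(f,"knob box",u-9+x,v-14+y,W,H,"proj84",np.round(proj(cd,(*xy,84)),1),"proj94",np.round(proj(cd,(*xy,94)),1))
for b in blanks(im,c,9,300,8000): print(*b)
```

```text
[621.09244134 -55.88866388 261.91030469] [ 2.32921599e+00  2.10763410e+00 -2.57645780e-04]
die corners [[ 561.7   54. ]
 [ 698.8   40.5]
 [ 685.2 -118.6]
 [ 543.2 -104.7]] centre [622.24131774 -32.21195916  58.        ]
sql [592.6  21.2] die-rel -34.7 50.3 46.4 46.6
sqs [663.4  19.4] die-rel 35.9 55.4 33.4 35.8
bar [658.6 -29.7] die-rel 35.9 6.0 32.7 56.5
dl [583.  -72.4] die-rel -35.1 -43.9 53.0 51.6
ds [653.1 -82.8] die-rel 35.7 -47.3 41.3 39.4
side0 knob box 245 184 10 14 proj84 [248.7 193.9] proj94 [248.5 191.3]
side5 knob box 292 161 10 13 proj84 [296. 168.] proj94 [296.2 165.3]
[ 88. 236.] [432.9 -83.6] [44.  44.3] 82.8 0.93
```

>>> servo_tool(plan=[[[-0.4,-0.78,-0.12,-0.2,0,0,0],[-0.4,-0.78,-0.12,-0.2,0,0,0],[-0.4,-0.78,-0.12,-0.3,0,0,0],[-0.4,-0.78,-0.12,-0.4,0,0,0],[-0.4,-0.78,-0.12,-0.4,0,0,0]]])

```text
t: 8.13
ee_pos: [463.6, -81.0, 201.5]
orientation: [2.332, 2.105, 0.001]
ft_force: [-0.6, -0.7, -1.3]
width: 61.7
grasp_force: 0.0
```

>>> servo_tool(plan=[[[-0.4,-0.78,-0.12,-0.5,0,0,0],[-0.4,0,0,0,0,0,0],[-0.4,0,0,0,0,0,0],[-0.4,0,0,0,0,0,0],[-0.4,0,0,0,0,0,0]]])

```text
t: 8.55
ee_pos: [435.7, -85.2, 182.6]
orientation: [2.329, 2.105, 0.002]
ft_force: [0.3, -0.1, -0.8]
width: 61.6
grasp_force: 0.0
```

Run:
```python
from h import *
im,c,o=snap("wrist","w7.png"); print(o["ee_pos"],o["orientation"],o["width"])
for b in blanks(im,c,9,300,30000): print(*b)
```

```text
[435.71758619 -85.15004427 182.61312631] [2.32933166 2.10486825 0.00234827] 61.588856051728094
[269. 213.] [431.8 -83.5] [42.9 41.5] 83.2 0.97
[518. 160.] [603.1 -70.3] [ 78.4 228.5] 6.9 0.72
```

>>> servo_tool(plan=[[[-0.4,-0.09,0.03,-0.6,0,0,-0.2],[-0.4,0,0,-0.8,0,0,0],[-0.4,0,0,-0.6,0,0,0],[-0.4,0,0,-0.3,0,0,0],[-0.4,0,0,-0.1,0,0,0]]])

```text
t: 9.02
ee_pos: [430.6, -83.1, 84.4]
orientation: [-2.347, -2.086, 0.002]
ft_force: [0.2, 0.7, -0.5]
width: 61.7
grasp_force: 0.0
```

>>> servo_tool(plan=[[[-0.4,0,0,0,0,0,0],[-0.4,0,0,0,0,0,0],[-0.4,0,0,0,0,0,0]]])

```text
t: 9.27
ee_pos: [431.3, -83.3, 86.9]
orientation: [2.347, 2.086, 0.002]
ft_force: [0.6, -0.2, 0.8]
width: 61.6
grasp_force: 0.0
```

>>> servo_tool(plan=[[[-0.4,0,0,-0.035,0,0,0],[0.1,0,0,0,0,0,0],[0.5,0,0,0,0,0,0],[1,0,0,0,0,0,0],[1,0,0,0,0,0,0]]])

```text
t: 9.68
ee_pos: [430.5, -83.3, 84.9]
orientation: [2.348, 2.086, 0.001]
ft_force: [-1.4, 0.2, 3.2]
width: 39.2
grasp_force: 30.0
```

>>> servo_tool(plan=[[[1,0,0,0,0,0,0],[1,0,0,0,0,0,0],[1,0,0,0,0,0,0]]])

```text
t: 9.93
ee_pos: [430.5, -83.2, 84.8]
orientation: [2.348, 2.087, 0.0]
ft_force: [-1.1, 1.5, 5.3]
width: 39.3
grasp_force: 30.0
```

>>> servo_tool(plan=[[[1,0,0,0.3,0,0,0],[1,0,0,0.8,0,0,0],[1,0,0,0.9,0,0,0],[1,0.5,0.3,0.3,0,0,0.1],[1,0.7,0.5,0,0,0,0.1]]])

```text
t: 10.35
ee_pos: [478.4, -52.0, 179.6]
orientation: [2.33, 2.103, 0.003]
ft_force: [1.7, -0.9, -1.0]
width: 39.0
grasp_force: 30.0
```

>>> servo_tool(plan=[[[1,0.8,0.5,0,0,0,0.02],[1,0.8,0.5,0,0,0,0],[1,0.8,0.5,0,0,0,0],[1,0.45,0.4,0,0,0,0],[1,0,0,0,0,0,0]]])

```text
t: 10.77
ee_pos: [596.0, 27.5, 176.7]
orientation: [2.324, 2.111, 0.005]
ft_force: [0.0, 0.1, -0.1]
width: 39.5
grasp_force: 30.0
```

>>> servo_tool(plan=[[[1,0,0,0,0,0,0],[1,0,0,0,0,0,0],[1,0,0,0,0,0,0]]])

```text
t: 11.02
ee_pos: [590.9, 24.2, 176.1]
orientation: [-2.328, -2.108, 0.002]
ft_force: [-0.2, -0.2, -0.2]
width: 39.6
grasp_force: 30.0
```

Run:
```python
from h import *
im,c,o=snap("wrist","w8.png"); print(o["ee_pos"],o["orientation"],o["width"])
```

```text
[590.86116588  24.15204143 176.131401  ] [-2.32798713 -2.10769365  0.00247961] 39.63949222669085
```

View pics/w8.png

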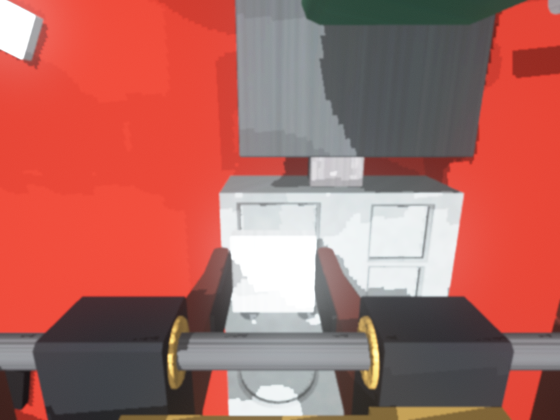

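The held large square is at (272,273). The large-square cavity's far edge runs from (240,203) to (320,203) behind it, and the small-square cavity corners are (371,205), (431,207), (425,258) and (371,258).

Run:
```python
from h import *
im=cv2.imread("pics/w8.png"); c=pose("wrist"); o=readout.get_obs()
ex=np.array([.9952,-.098]);ey=np.array([.098,.9952])
q=lambda u,v,z=58: onz(c,u,v,z)[:2]
l,r=q(240,203.5),q(320,203.5); print("sql top edge",l,r,np.linalg.norm(r-l),"centre",(l+r)/2-ey*23)
s=np.array([q(*p) for p in((371,205),(431,207),(425,258),(371,258))]); print("sqs",s.mean(0),np.ptp(s@ex),np.ptp(s@ey), "->sql", s.mean(0)-70.6*ex-5.1*ey)
a,b=q(220,193),q(460,193); print("die back edge",a,b,np.linalg.norm(b-a),"centre",(a+b)/2-80*ey, np.degrees(np.arctan2(*(b-a)[::-1])))
zt=o["ee_pos"][2]-80+4.5
h=np.array([q(*p,zt) for p in((231,235),(316,235),(316,312),(229,312))]); print("held",h.mean(0),np.ptp(h@ex),np.ptp(h@ey),"ee",o["ee_pos"])
```

```text
sql top edge [572.88121623  49.65588101] [618.89617903  45.15034323] 46.235015643686964 centre [593.63469763  24.51351212]
sqs [664.56631534  22.79235846] 35.144081540560705 33.21094723481025 ->sql [593.80539534  24.63563846]
die back edge [562.23779049  56.96282517] [699.00072562  43.56118877] 137.41799112577652 centre [622.77925805 -29.35399303] -5.596644410481325
held [589.58398685  23.88573459] 43.34669597246943 40.823509139818654 ee [591.05362919  24.01067987 176.31093816]
```

>>> servo_tool(plan=[[[1,0.07,0.015,-0.2,0,0,0],[1,0,0,-0.3,0,0,0],[1,0,0,-0.2,0,0,0],[1,0,0,0,0,0,0],[1,0,0,0,0,0,0]]])

```text
t: 11.48
ee_pos: [594.3, 25.2, 147.4]
orientation: [-2.327, -2.108, 0.003]
ft_force: [-0.5, 0.0, 0.7]
width: 39.9
grasp_force: 30.0
```

>>> servo_tool(plan=[[[1,0,0,-0.1,0,0,0],[1,0,0,-0.08,0,0,0],[1,0,0,0,0,0,0],[1,0,0,0,0,0,0]]])

```text
t: 11.82
ee_pos: [595.1, 25.4, 141.3]
orientation: [-2.328, -2.109, 0.0]
ft_force: [0.2, -0.0, 0.0]
width: 39.3
grasp_force: 30.0
```

>>> servo_tool(plan=[[[1,-0.025,-0.015,-0.03,0,0,0],[1,0,0,-0.02,0,0,0],[1,0,0,0,0,0,0],[1,0,0,0,0,0,0]]])

```text
t: 12.15
ee_pos: [594.1, 24.8, 139.4]
orientation: [2.328, 2.109, 0.0]
ft_force: [-0.1, 0.6, -1.3]
width: 39.4
grasp_force: 30.0
```

>>> servo_tool(plan=[[[1,0,0,-0.02,0,0,0],[1,0,0,0,0,0,0]]])

```text
t: 12.32
ee_pos: [594.1, 24.8, 138.6]
orientation: [2.328, 2.109, 0.0]
ft_force: [-1.0, -0.5, -0.6]
width: 39.6
grasp_force: 30.0
```

>>> servo_tool(plan=[[[-0.1,0,0,0,0,0,0],[-0.1,0,0,0,0,0,0],[-0.1,0,0,0,0,0,0],[-0.1,0,0,0.2,0,0,0],[-0.1,0,0,0.8,0,0,0]]])

```text
t: 12.73
ee_pos: [591.5, 24.7, 175.3]
orientation: [-2.324, -2.106, 0.01]
ft_force: [-0.1, 0.4, -0.4]
width: 48.1
grasp_force: 0.0
```

>>> servo_tool(plan=[[[-0.2,0,0,0.4,0,0,0],[-0.2,-0.65,0.58,0,0,0,-0.9],[-0.2,-0.65,0.58,0,0,0,-0.9],[-0.2,-0.65,0.58,0,0,0,-0.9],[-0.2,-0.65,0.58,-0.1,0,0,-0.9]]])

```text
t: 13.15
ee_pos: [489.5, 118.3, 191.9]
orientation: [2.633, 1.712, 0.003]
ft_force: [0.1, 0.3, -0.8]
width: 52.5
grasp_force: 0.0
```

>>> servo_tool(plan=[[[-0.2,-0.65,0.58,-0.1,0,0,-0.9],[-0.2,-0.65,0.58,-0.1,0,0,-0.9],[-0.2,0,0,0,0,0,0],[-0.2,0,0,0,0,0,0],[-0.2,0,0,0,0,0,0]]])

```text
t: 13.57
ee_pos: [438.8, 164.3, 183.3]
orientation: [2.755, 1.51, 0.003]
ft_force: [0.4, 0.8, 0.2]
width: 52.6
grasp_force: 0.0
```

Run:
```python
from h import *
im,c,o=snap("wrist","w9.png"); print(o["ee_pos"],o["orientation"],o["width"])
for b in blanks(im,c,9,300,30000): print(*b)
s,cs,_=snap("scene","scene9.png")
for b in blanks(s,cs,9,30,3000):
    if 300<np.linalg.norm(b[1])<700: print("scene",*b)
```

```text
[438.84954369 164.2537356  183.25485991] [2.75463854e+00 1.50966235e+00 2.50339897e-03] 52.59465444765039
[267. 352.] [373.6  60.1] [ 30.7 212.7] 57.5 0.82
[287. 247.] [432.6 136.5] [31.3 29.8] 57.5 0.95
[534. 269.] [589.7  10.7] [ 44.2 105.1] 8.0 0.44
[172.  77.] [431.2 281.7] [47.3 47.9] 57.5 0.78
[547.  68.] [650.5 146.3] [109.1  24.8] 84.2 0.49
scene [186. 315.] [ 510.8 -333.9] [34.7 36.3] 89.1 0.76
scene [260. 290.] [ 605.2 -153.5] [111.2  59.7] 84.5 0.68
scene [294. 254.] [610.9   8. ] [200.2 149. ] 84.4 0.79
scene [322. 214.] [581.2 158.2] [65.1 55. ] 84.8 0.65
scene [283. 195.] [436.  132.9] [29.9 34.5] 56.1 0.82
scene [175.  81.] [-282.2  282.7] [ 75.5 139.7] 58.1 0.54
scene [214.  47.] [-336.   555.6] [26.7 73.3] 87.7 0.59
```

The small square was knocked aside. It's now at (432.6, 136.5) with the same angle, so I'll go there.

>>> servo_tool(plan=[[[-0.2,-0.155,-0.695,-0.4,0,0,0],[-0.2,0,0,-0.8,0,0,0],[-0.2,0,0,-0.7,0,0,0],[-0.2,0,0,-0.4,0,0,0],[-0.2,0,0,-0.1,0,0,0]]])

```text
t: 14.08
ee_pos: [431.6, 135.0, 84.4]
orientation: [-2.757, -1.505, 0.005]
ft_force: [-0.3, -0.2, 0.6]
width: 52.9
grasp_force: 0.0
```

>>> servo_tool(plan=[[[-0.2,0,0,0,0,0,0],[-0.2,0,0,0,0,0,0],[-0.2,0,0,0,0,0,0]]])

```text
t: 14.33
ee_pos: [432.8, 136.2, 87.6]
orientation: [2.756, 1.507, 0.003]
ft_force: [0.8, 0.4, 0.1]
width: 52.6
grasp_force: 0.0
```

Run:
```python
from h import *
im,c,o=snap("wrist","w10.png"); print(o["ee_pos"],o["width"])
for b in blanks(im,c,9,300,30000): print(*b)
```

```text
[432.84955071 136.21597848  87.56288453] 52.597857478686635
[287. 350.] [407.8  94.7] [ 18.7 130.5] 57.4 0.9
[275. 268.] [432.9 137.4] [31.5 29.2] 57.4 0.97
[74. 18.] [422.6 271.1] [19.1 48.1] 57.4 0.72
```

>>> servo_tool(plan=[[[-0.2,0,0.02,-0.045,0,0,0],[0.1,0,0,0,0,0,0],[0.5,0,0,0,0,0,0],[1,0,0,0,0,0,0],[1,0,0,0,0,0,0]]])

```text
t: 14.8
ee_pos: [432.0, 137.1, 85.0]
orientation: [2.756, 1.508, 0.001]
ft_force: [0.4, -0.1, 1.9]
width: 29.6
grasp_force: 0.1
```

>>> servo_tool(plan=[[[1,0,0,0,0,0,0],[1,0,0,0,0,0,0],[1,0,0,0,0,0,0],[1,0,0,0,0,0,0]]])

```text
t: 15.13
ee_pos: [432.0, 137.1, 84.9]
orientation: [-2.756, -1.507, -0.0]
ft_force: [-0.7, 0.5, 4.0]
width: 27.0
grasp_force: 30.0
```

>>> servo_tool(plan=[[[1,0,0,0.3,0,0,0],[1,0,0,0.8,0,0,0],[1,0,0,0.9,0,0,0],[1,0.6,-0.3,0.3,0,0,0.6],[1,0.83,-0.4,0,0,0,0.8]]])

```text
t: 15.55
ee_pos: [489.0, 109.6, 179.8]
orientation: [2.654, 1.679, 0.005]
ft_force: [0.9, 0.9, -0.7]
width: 27.5
grasp_force: 30.0
```

>>> servo_tool(plan=[[[1,0.83,-0.4,0,0,0,0.8],[1,0.83,-0.4,0,0,0,0.8],[1,0.83,-0.4,0,0,0,0.8],[1,0.83,-0.4,0,0,0,0.8],[1,0.8,-0.4,0,0,0,0.8]]])

```text
t: 15.97
ee_pos: [655.2, 27.9, 176.4]
orientation: [-2.325, -2.113, 0.001]
ft_force: [0.4, -0.8, -0.1]
width: 27.4
grasp_force: 30.0
```

>>> servo_tool(plan=[[[1,0.27,-0.15,0,0,0,0],[1,0,0,0,0,0,0],[1,0,0,0,0,0,0],[1,0,0,0,0,0,0],[1,0,0,0,0,0,0]]])

```text
t: 16.38
ee_pos: [663.2, 23.7, 176.4]
orientation: [-2.327, -2.109, 0.002]
ft_force: [-1.0, 0.7, -0.1]
width: 27.4
grasp_force: 30.0
```

Run:
```python
from h import *
im,c,o=snap("wrist","w11.png"); print(o["ee_pos"],o["orientation"],np.degrees(2*np.arctan2(abs(o["orientation"][1]),abs(o["orientation"][0]))),o["width"])
```

```text
[663.24006839  23.69603145 176.41909422] [-2.32676703e+00 -2.10901273e+00  1.96728046e-03] 84.37916425051806 27.442108701478958
```

View pics/w11.png

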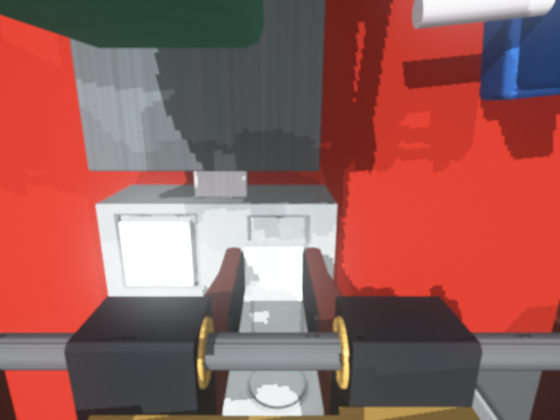

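The large square sits well in its cavity at (157,252). The held small square is at (274,273), and its cavity's far edge runs from (249,216) to (308,216).

Run:
```python
from h import *
c=pose("wrist"); o=readout.get_obs()
ex=np.array([.9952,-.098]);ey=np.array([.098,.9952])
q=lambda u,v,z=58: onz(c,u,v,z)[:2]
l,r=q(249,216.5),q(308,216.5); print("edge",l,r,np.linalg.norm(r-l),"centre",(l+r)/2-ey*17.3)
zt=o["ee_pos"][2]-80+4.5
h=np.array([q(*p,zt) for p in((246,247),(303,247),(303,300),(244,300))]); print("held",h.mean(0),np.ptp(h@ex),np.ptp(h@ey),"ee",o["ee_pos"])
s=np.array([q(*p,62) for p in((121,217),(193,217),(196,285),(122,288))]); print("sql seated",s.mean(0))
```

```text
edge [649.5117906  40.9662255] [683.87463973  37.66166018] 34.52137818879551 centre [664.99781516  22.09698284]
held [662.52684781  23.94183926] 29.08453070891187 28.124795680797888 ee [663.45512241  23.74811351 176.64951634]
sql seated [593.74532472  25.01383984]
```

>>> servo_tool(plan=[[[1,0.03,-0.035,-0.2,0,0,0],[1,0,0,-0.3,0,0,0],[1,0,0,-0.25,0,0,0],[1,0,0,0,0,0,0],[1,0,0,0,0,0,0]]])

```text
t: 16.85
ee_pos: [665.0, 21.7, 145.2]
orientation: [-2.327, -2.108, 0.003]
ft_force: [0.4, -0.8, -0.4]
width: 27.5
grasp_force: 30.0
```

>>> servo_tool(plan=[[[1,0,0,-0.1,0,0,0],[1,0,0,-0.05,0,0,0],[1,0,0,0,0,0,0],[1,0,0,0,0,0,0]]])

```text
t: 17.18
ee_pos: [666.0, 21.6, 140.9]
orientation: [2.328, 2.109, 0.0]
ft_force: [0.2, -0.1, -0.3]
width: 27.6
grasp_force: 30.0
```

>>> servo_tool(plan=[[[1,-0.02,0.02,-0.025,0,0,0],[1,0,0,-0.03,0,0,0],[1,0,0,0,0,0,0],[1,0,0,0,0,0,0]]])

```text
t: 17.52
ee_pos: [665.0, 22.4, 138.6]
orientation: [-2.328, -2.109, 0.0]
ft_force: [0.4, -0.6, -0.3]
width: 27.2
grasp_force: 30.0
```

>>> servo_tool(plan=[[[0.2,0,0,0,0,0,0],[0.2,0,0,0,0,0,0],[0.2,0,0,0,0,0,0],[0.2,0,0,0,0,0,0]]])

```text
t: 17.85
ee_pos: [665.1, 22.4, 138.7]
orientation: [2.328, 2.109, 0.0]
ft_force: [-0.4, 0.6, -0.2]
width: 35.1
grasp_force: 0.0
```

>>> servo_tool(plan=[[[0.2,0,0,0.3,0,0,0],[0.2,0,0,0.8,0,0,0],[0.1,0,0,0.6,0,0,0],[-0.2,-0.355,-0.81,0,0,0,0],[-0.2,-0.355,-0.81,0,0,0,0]]])

```text
t: 18.27
ee_pos: [638.2, -41.9, 209.8]
orientation: [2.322, 2.11, 0.006]
ft_force: [-0.3, -0.8, -1.1]
width: 49.5
grasp_force: 0.0
```

>>> servo_tool(plan=[[[-0.2,-0.355,-0.81,0,0,0,0],[-0.2,-0.355,-0.81,0,0,0,0],[-0.2,-0.355,-0.81,0,0,0,0],[-0.2,-0.355,-0.81,0,0,0,0],[-0.2,-0.355,-0.81,0,0,0,0]]])

```text
t: 18.68
ee_pos: [565.0, -205.8, 207.7]
orientation: [2.327, 2.109, 0.001]
ft_force: [0.5, -0.0, -0.5]
width: 52.5
grasp_force: 0.0
```

>>> servo_tool(plan=[[[-0.2,-0.355,-0.81,0,0,0,0],[-0.2,-0.355,-0.81,0,0,0,0],[-0.2,-0.355,-0.81,-0.2,0,0,0],[-0.2,-0.355,-0.81,-0.3,0,0,0],[-0.2,0,0,0,0,0,0]]])

```text
t: 19.1
ee_pos: [506.2, -338.5, 186.1]
orientation: [-2.333, -2.104, 0.002]
ft_force: [0.0, 0.7, -0.7]
width: 52.9
grasp_force: 0.0
```

>>> servo_tool(plan=[[[-0.2,0,0,0,0,0,0],[-0.2,0,0,0,0,0,0],[-0.2,0,0,0,0,0,0]]])

```text
t: 19.35
ee_pos: [509.6, -333.1, 187.3]
orientation: [2.327, 2.11, 0.001]
ft_force: [0.2, 0.6, 0.3]
width: 52.6
grasp_force: 0.0
```

Run:
```python
from h import *
im,c,o=snap("wrist","w12.png"); print(o["ee_pos"],o["width"])
for b in blanks(im,c,9,300,30000): print(*b)
cs=pose("scene"); print("battery",onz(cs,155,290,10))
```

```text
[ 509.58506287 -333.13227111  187.2969517 ] 52.636248639234594
[553. 351.] [ 733.4 -480.3] [12.4 31.7] 7.1 0.69
[258. 352.] [ 496.6 -458.5] [ 30.3 220.1] 84.5 0.91
[271. 211.] [ 506.6 -331.2] [36.2 36. ] 39.8 0.78
[434.  14.] [ 622.4 -206. ] [19.6 54.2] 67.0 0.39
battery [ 395.79488822 -342.24440602   10.        ]
```

>>> servo_tool(plan=[[[-0.2,-0.075,0.05,-0.4,0,0,0],[-0.2,0,0,-0.8,0,0,0],[-0.2,0,0,-0.7,0,0,0],[-0.2,0,0,-0.45,0,0,0],[-0.2,0,0,-0.15,0,0,0]]])

```text
t: 19.82
ee_pos: [505.3, -329.9, 84.1]
orientation: [-2.323, -2.109, 0.001]
ft_force: [0.2, 0.9, -0.3]
width: 52.7
grasp_force: 0.0
```

>>> servo_tool(plan=[[[-0.2,0,0,0,0,0,0],[-0.2,0,0,0,0,0,0],[-0.2,0,0,0,0,0,0]]])

```text
t: 20.07
ee_pos: [507.0, -332.2, 88.1]
orientation: [2.326, 2.108, 0.001]
ft_force: [0.1, -0.3, -0.0]
width: 52.5
grasp_force: 0.0
```

Run:
```python
from h import *
im,c,o=snap("wrist","w13.png"); print(o["ee_pos"],o["width"])
for b in blanks(im,c,9,300,30000): print(*b)
```

```text
[ 506.95929519 -332.17032032   88.05064742] 52.53336751221967
[553. 351.] [ 648.  -393.9] [ 7.7 19.7] 7.1 0.67
[288. 352.] [ 503.1 -379.8] [ 19.2 133.1] 84.1 0.89
[275. 267.] [ 507.1 -330.4] [38.  34.5] 83.0 0.78
```

>>> servo_tool(plan=[[[-0.2,0,0.03,-0.055,0,0,0],[0.1,0,0,0,0,0,0],[0.4,0,0,0,0,0,0],[1,0,0,0,0,0,0],[1,0,0,0,0,0,0]]])

```text
t: 20.53
ee_pos: [506.0, -330.9, 84.6]
orientation: [2.328, 2.109, 0.0]
ft_force: [0.7, 0.5, 2.3]
width: 32.4
grasp_force: 30.0
```

>>> servo_tool(plan=[[[1,0,0,0,0,0,0],[1,0,0,0,0,0,0],[1,0,0,0,0,0,0],[1,0,0,0,0,0,0]]])

```text
t: 20.87
ee_pos: [506.0, -330.9, 84.7]
orientation: [2.328, 2.109, 0.0]
ft_force: [-0.3, 0.7, 5.0]
width: 32.6
grasp_force: 30.0
```

>>> servo_tool(plan=[[[1,0,0,0.3,0,0,0],[1,0,0,0.9,0,0,0],[1,0,0,0.9,0,0,0],[1,0,0,0.9,0,0,0],[1,0.47,0.785,0,0,0,0]]])

```text
t: 21.28
ee_pos: [525.9, -304.5, 211.9]
orientation: [2.325, 2.097, 0.003]
ft_force: [1.7, -1.3, -0.3]
width: 32.8
grasp_force: 30.0
```

>>> servo_tool(plan=[[[1,0.47,0.785,0,0,0,0],[1,0.47,0.785,0,0,0,0],[1,0.47,0.785,0,0,0,0],[1,0.47,0.785,0,0,0,0],[1,0.47,0.785,0,0,0,0]]])

```text
t: 21.7
ee_pos: [619.2, -140.8, 205.1]
orientation: [2.328, 2.109, 0.0]
ft_force: [0.2, -1.0, -0.2]
width: 32.6
grasp_force: 30.0
```

>>> servo_tool(plan=[[[1,0.47,0.785,-0.3,0,0,0],[1,0.4,0.785,-0.4,0,0,0],[1,0,0,0,0,0,0],[1,0,0,0,0,0,0],[1,0,0,0,0,0,0]]])

```text
t: 22.12
ee_pos: [653.1, -79.8, 176.6]
orientation: [-2.327, -2.11, 0.001]
ft_force: [-1.0, 0.0, 0.5]
width: 32.6
grasp_force: 30.0
```

Run:
```python
from h import *
im,c,o=snap("wrist","w14.png"); print(o["ee_pos"],o["orientation"],o["width"])
print(proj(c,(654.6,-79.7,58)))
```

```text
[653.08344479 -79.76866478 176.60709023] [-2.32730687e+00 -2.10980957e+00  9.97326388e-04] 32.557362500232564
(np.float64(277.8957792846181), np.float64(241.42817325067927))
```

View pics/w14.png

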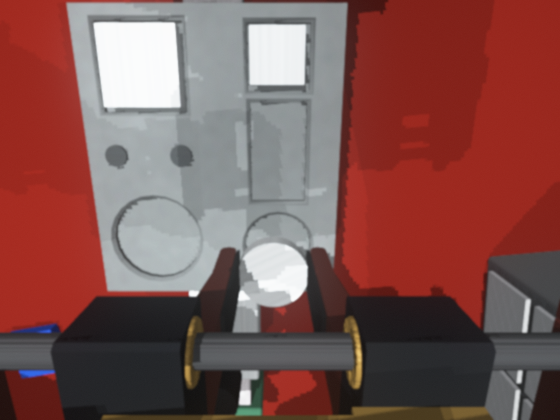

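Both squares are seated, at (139,65) and (277,55). The small-disc cavity is centred near (278,242), matching the prediction, and the held disc is at (274,273).

>>> servo_tool(plan=[[[1,0.035,0.03,-0.2,0,0,0],[1,0,0,-0.3,0,0,0],[1,0,0,-0.25,0,0,0],[1,0,0,0,0,0,0],[1,0,0,0,0,0,0]]])

```text
t: 22.58
ee_pos: [654.0, -78.8, 145.0]
orientation: [-2.327, -2.107, 0.003]
ft_force: [-0.4, -0.1, -0.7]
width: 32.6
grasp_force: 30.0
```

>>> servo_tool(plan=[[[1,0,0,-0.1,0,0,0],[1,0,0,-0.05,0,0,0],[1,0,0,0,0,0,0],[1,0,0,0,0,0,0]]])

```text
t: 22.92
ee_pos: [655.2, -78.6, 140.5]
orientation: [2.328, 2.109, 0.0]
ft_force: [0.5, -1.2, -0.2]
width: 32.3
grasp_force: 30.0
```

>>> servo_tool(plan=[[[1,0,0,-0.025,0,0,0],[1,0,0,-0.025,0,0,0],[1,0,0,0,0,0,0],[1,0,0,0,0,0,0]]])

```text
t: 23.25
ee_pos: [655.1, -78.4, 138.5]
orientation: [2.328, 2.109, 0.001]
ft_force: [1.6, -0.7, 0.2]
width: 32.4
grasp_force: 30.0
```

>>> servo_tool(plan=[[[0.05,0,0,0,0,0,0],[0.05,0,0,0,0,0,0],[0.05,0,0,0,0,0,0],[0.05,0,0,0,0,0,0]]])

```text
t: 23.58
ee_pos: [654.3, -78.1, 138.4]
orientation: [-2.327, -2.108, 0.001]
ft_force: [-2.8, 1.6, 4.1]
width: 41.6
grasp_force: 2.0
```

>>> servo_tool(plan=[[[0.05,0,0,0.3,0,0,0],[0.05,0,0,0.8,0,0,0],[-0.2,-0.25,-0.2,0.8,0,0,0],[-0.2,-0.4,-0.3,0.4,0,0,0],[-0.2,0,0,0,0,0,0]]])

```text
t: 24.0
ee_pos: [629.1, -99.9, 235.2]
orientation: [2.325, 2.105, 0.005]
ft_force: [0.6, -0.2, -0.5]
width: 52.4
grasp_force: 0.0
```

>>> servo_tool(plan=[[[-0.2,0,0,0,0,0,0],[-0.2,0,0,0,0,0,0],[-0.2,0,0,0,0,0,0]]])

```text
t: 24.25
ee_pos: [628.8, -98.0, 229.3]
orientation: [-2.327, -2.109, 0.001]
ft_force: [-0.0, -0.2, -0.2]
width: 52.8
grasp_force: 0.0
```

Run:
```python
from h import *
im,c,o=snap("wrist","w15.png"); print(o["ee_pos"],o["orientation"],o["width"])
d,cd,_=snap("side","side15.png"); u,v=map(int,proj(cd,(620,-60,60)))
a=d[v-55:v+55,u-80:u+80]
cv2.imwrite("pics/v15.png",np.hstack([cv2.resize(im,(440,330)),cv2.resize(a,(360,330))]))
for n in("side15",):
    for b in blanks(d,cd,9,40,1500): print(*b)
```

```text
[628.80928268 -97.99014557 229.32258511] [-2.32716596e+00 -2.10860430e+00  1.20993024e-03] 52.83749108817882
[252. 210.] [629.8  -6.4] [44.1 44.3] 85.2 0.89
[136. 204.] [870.9 212.5] [118.9  13.7] 77.4 0.41
[235. 195.] [706.2  -7.6] [29.9 28.3] 82.4 0.89
[266. 179.] [ 696.3 -118.3] [34.3 36.1] 11.3 0.79
[297. 179.] [ 637.  -191.5] [98.3 49.4] 84.4 0.38
[289.  20.] [1386.  -862.8] [190.9 377.4] 46.1 0.1
```

View pics/v15.png

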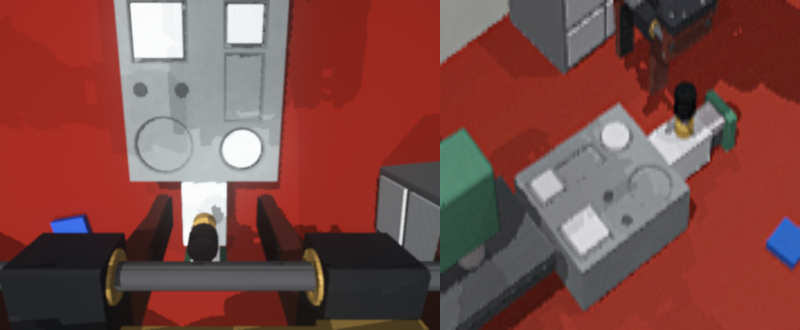

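The disc, large square and small square all lie flat in their own cavities (left view: (242,148), (158,30), (245,25)). The knob top is at about (258,309) in full-image pixels.

Run:
```python
from h import *
c=pose("wrist"); cd=pose("side"); o=readout.get_obs()
print("knob",onz(c,258,308,98), o["ee_pos"])
for p,t in(((266,179),(654.6,-79.7)),((235,195),(664.9,22.5)),((252,210),(593.9,24.8))): print(onz(cd,*p,62)[:2]-np.array(t))
im=cv2.imread("pics/w15.png")
for b in blanks(im,c,62,300,20000): print(*b)
```

```text
knob [ 612.12914298 -148.88639972   98.        ] [628.80263337 -97.91069754 229.07611236]
[-0.52822863 -1.85477819]
[ 1.68632816 -1.62579438]
[ 1.29921154 -1.4538196 ]
[311.  30.] [663.3  23.2] [28.  28.9] 84.4 0.98
[199.  38.] [592.2  23.8] [43. 41.] 84.4 0.93
```

>>> servo_tool(plan=[[[-0.4,-0.2,-0.75,-0.2,0,0,0],[-0.4,-0.21,-0.73,-0.3,0,0,0],[-0.3,0,0,-0.7,0,0,0],[-0.3,0,0,-0.6,0,0,0],[-0.2,0,0,-0.2,0,0,0]]])

```text
t: 24.77
ee_pos: [610.5, -157.4, 146.2]
orientation: [-2.325, -2.105, 0.005]
ft_force: [-1.2, -0.2, -0.3]
width: 54.2
grasp_force: 0.0
```

>>> servo_tool(plan=[[[-0.1,0,0,0,0,0,0],[0,0,0,0,0,0,0],[0,0,0,0,0,0,0],[0,0,0,0,0,0,0]]])

```text
t: 25.1
ee_pos: [613.5, -157.5, 151.8]
orientation: [2.326, 2.109, 0.002]
ft_force: [1.0, -0.6, 0.9]
width: 44.0
grasp_force: 0.0
```

Run:
```python
from h import *
im,c,o=snap("wrist","w16.png"); print(o["ee_pos"],o["orientation"],o["width"])
T=R.from_rotvec(o["orientation"]).as_matrix(); print("axis at z98", proj(c,o["ee_pos"]+T@np.array([0,0,o["ee_pos"][2]-98])))
```

```text
[ 613.4762854  -157.46327686  151.82315193] [2.32611864e+00 2.10858494e+00 1.99094694e-03] 43.9558949656763
axis at z98 (np.float64(276.0958830205536), np.float64(297.33290945052613))
```

View pics/w16.png

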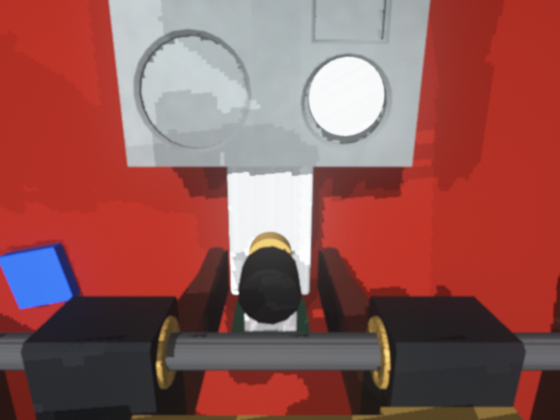

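The disc is seated at (347,97). The knob top at (270,291) is about 6 px off the grasp axis (276,297), so I'll shift by 2 mm each way, lower and grip.

>>> servo_tool(plan=[[[0,-0.05,0.05,-0.08,0,0,0],[0,0,0,-0.08,0,0,0],[0,0,0,0,0,0,0],[1,0,0,0,0,0,0],[1,0,0,0,0,0,0]]])

```text
t: 25.57
ee_pos: [610.5, -155.6, 144.0]
orientation: [-2.328, -2.109, -0.0]
ft_force: [1.0, -0.1, 0.2]
width: 34.0
grasp_force: 0.0
```

>>> servo_tool(plan=[[[1,0,0,0,0,0,0],[1,0,0,0,0,0,0],[1,0,0,0,0,0,0],[1,0,0,0,0,0,0],[1,0,0,0,0,0,0]]])

```text
t: 25.98
ee_pos: [611.9, -155.8, 144.1]
orientation: [2.326, 2.107, 0.003]
ft_force: [5.8, -0.5, -4.7]
width: 27.5
grasp_force: 30.0
```

>>> servo_tool(plan=[[[1,0.02,0,0.1,0,0,0],[1,0.01,0,0.1,0,0,0],[1,0,0,0.1,0,0,0],[1,0,0,0.06,0,0,0],[1,0,0,0,0,0,0]]])

```text
t: 26.4
ee_pos: [612.0, -155.8, 158.8]
orientation: [2.328, 2.108, 0.001]
ft_force: [5.4, -1.9, -8.5]
width: 27.3
grasp_force: 30.0
```

>>> servo_tool(plan=[[[1,0,0,0,0,0,0],[1,0,0,0,0,0,0]]])

```text
t: 26.57
ee_pos: [612.0, -155.8, 158.4]
orientation: [2.328, 2.109, 0.001]
ft_force: [6.5, -2.5, -8.0]
width: 27.4
grasp_force: 30.0
```

>>> servo_tool(plan=[[[1,0.04,0.08,0,0,0,0],[1,0.02,0.15,0,0,0,0],[1,0.025,0.25,0,0,0,0],[1,0.025,0.25,0,0,0,0],[1,0.025,0.25,0,0,0,0]]])

```text
t: 26.98
ee_pos: [616.4, -115.2, 157.9]
orientation: [-2.327, -2.108, 0.002]
ft_force: [0.4, -1.4, -7.6]
width: 27.5
grasp_force: 30.0
```

>>> servo_tool(plan=[[[1,0.025,0.25,0,0,0,0],[1,0.025,0.25,0,0,0,0],[1,0.025,0.25,0,0,0,0],[1,0.025,0.25,0,0,0,0],[1,0.025,0.25,0,0,0,0]]])

```text
t: 27.4
ee_pos: [621.4, -65.1, 158.1]
orientation: [-2.327, -2.109, 0.002]
ft_force: [-3.6, -1.2, -8.5]
width: 27.4
grasp_force: 30.0
```

>>> servo_tool(plan=[[[1,0,0.25,0,0,0,0],[1,0.02,0.25,0,0,0,0],[1,0.02,0.25,0,0,0,0],[1,0.02,0.25,0,0,0,0],[1,0.02,0.25,0,0,0,0]]])

```text
t: 27.82
ee_pos: [625.9, -15.4, 158.6]
orientation: [2.328, 2.109, 0.002]
ft_force: [1.2, -2.2, -7.8]
width: 27.6
grasp_force: 30.0
```

>>> servo_tool(plan=[[[1,0.02,0.25,0,0,0,0],[1,0.02,0.2,0,0,0,0],[1,0.01,0.1,0,0,0,0],[1,0,0.05,0,0,0,0],[1,0,0,0,0,0,0]]])

```text
t: 28.23
ee_pos: [628.1, 8.3, 158.8]
orientation: [2.327, 2.109, 0.003]
ft_force: [5.3, 0.7, -8.3]
width: 27.7
grasp_force: 30.0
```

>>> servo_tool(plan=[[[1,0,0.05,0,0,0,0],[1,0,0.05,0,0,0,0],[1,0,0,0,0,0,0]]])

```text
t: 28.48
ee_pos: [628.4, 11.4, 158.9]
orientation: [2.327, 2.108, 0.003]
ft_force: [5.5, 0.5, -9.2]
width: 27.6
grasp_force: 30.0
```

>>> servo_tool(plan=[[[1,0.03,0.06,0,0,0,0],[1,0.01,0.06,0,0,0,0],[1,0,0.06,0,0,0,0],[1,0,0,0,0,0,0]]])

```text
t: 28.82
ee_pos: [629.3, 19.1, 158.5]
orientation: [2.328, 2.109, 0.001]
ft_force: [4.5, -0.7, -8.1]
width: 27.6
grasp_force: 30.0
```

>>> servo_tool(plan=[[[1,0.005,0.05,0,0,0,0],[1,0,0,0,0,0,0]]])

```text
t: 28.98
ee_pos: [629.5, 21.0, 158.6]
orientation: [2.328, 2.109, 0.001]
ft_force: [5.0, -0.4, -7.6]
width: 27.1
grasp_force: 30.0
```

>>> servo_tool(plan=[[[1,0.005,0.05,0,0,0,0],[1,0,0,0,0,0,0]]])

```text
t: 29.15
ee_pos: [629.7, 23.0, 158.6]
orientation: [2.328, 2.109, 0.001]
ft_force: [4.8, -0.4, -7.5]
width: 27.8
grasp_force: 30.0
```

>>> servo_tool(plan=[[[1,0,0.04,0,0,0,0],[1,0,0,0,0,0,0]]])

```text
t: 29.32
ee_pos: [629.8, 24.6, 158.6]
orientation: [2.328, 2.109, 0.002]
ft_force: [6.6, -0.3, -8.5]
width: 27.4
grasp_force: 30.0
```

>>> servo_tool(plan=[[[1,0.02,0.04,0,0,0,0],[1,0,0,0,0,0,0]]])

```text
t: 29.48
ee_pos: [630.0, 25.4, 158.3]
orientation: [2.327, 2.109, -0.001]
ft_force: [3.5, -5.0, -7.8]
width: 27.4
grasp_force: 30.0
```

>>> servo_tool(plan=[[[1,0,0.04,0,0,0,0],[1,0,0,0,0,0,0]]])

```text
t: 29.65
ee_pos: [630.0, 25.8, 158.3]
orientation: [2.326, 2.109, -0.003]
ft_force: [3.5, -11.5, -8.5]
width: 27.4
grasp_force: 30.0
```

The end stop is at y ≈ 25.5. I'll back off 3 mm.

>>> servo_tool(plan=[[[1,-0.005,-0.06,0,0,0,0],[1,0,-0.035,0,0,0,0],[1,0,0,0,0,0,0],[1,0,0,0,0,0,0]]])

```text
t: 29.98
ee_pos: [629.9, 23.8, 158.4]
orientation: [2.328, 2.109, -0.0]
ft_force: [4.2, -2.0, -8.3]
width: 27.5
grasp_force: 30.0
```

>>> servo_tool(plan=[[[1,0,-0.035,0,0,0,0],[1,0,0,-0.06,0,0,0],[1,0,0,-0.08,0,0,0],[1,0,0,-0.06,0,0,0],[1,0,0,0,0,0,0]]])

```text
t: 30.4
ee_pos: [629.8, 22.6, 149.9]
orientation: [-2.328, -2.109, 0.0]
ft_force: [3.5, 0.8, -5.8]
width: 27.7
grasp_force: 30.0
```

>>> servo_tool(plan=[[[1,0,0,-0.06,0,0,0],[1,0,0,-0.06,0,0,0],[1,0,0,0,0,0,0]]])

```text
t: 30.65
ee_pos: [629.8, 22.5, 145.2]
orientation: [-2.328, -2.109, 0.0]
ft_force: [2.9, 0.5, -5.6]
width: 27.8
grasp_force: 30.0
```

The pin is in the hole, with the spring still pulling down. I'll release and retreat.

>>> servo_tool(plan=[[[0,0,0,0,0,0,0],[0,0,0,0,0,0,0],[0,0,0,0,0,0,0],[-0.3,0,0,0,0,0,0],[-0.3,0,0,0.3,0,0,0]]])

```text
t: 31.07
ee_pos: [628.6, 22.3, 156.3]
orientation: [-2.327, -2.108, 0.004]
ft_force: [-0.0, 0.6, 0.3]
width: 54.0
grasp_force: 0.0
```

>>> servo_tool(plan=[[[-0.3,0,0,0.8,0,0,0],[-0.3,0,0,0.9,0,0,0],[-0.3,0,-0.5,0.5,0,0,0],[-0.3,0,-0.9,0,0,0,0],[-0.3,0,-0.9,0,0,0,0]]])

```text
t: 31.48
ee_pos: [630.9, -69.8, 249.1]
orientation: [2.323, 2.11, 0.005]
ft_force: [0.6, 0.8, 0.3]
width: 57.2
grasp_force: 0.0
```

>>> servo_tool(plan=[[[-0.3,-0.5,-0.8,0,0,0,0],[-0.3,-0.5,-0.8,0,0,0,0],[-0.3,-0.5,-0.8,0,0,0,0],[-0.3,0,0,0,0,0,0],[-0.3,0,0,0,0,0,0]]])

```text
t: 31.9
ee_pos: [569.2, -167.2, 246.7]
orientation: [2.331, 2.105, 0.001]
ft_force: [0.6, 1.2, -0.5]
width: 57.0
grasp_force: 0.0
```

Run:
```python
from h import *
d,cd,_=snap("side","side17.png"); s,cs,_=snap("scene","scene17.png")
xy=(629.9,22.5)
u,v=map(int,proj(cd,(*xy,84))); w=(d[v-14:v+14,u-9:u+9].max(2)<62).astype(np.uint8)
k=max(cv2.findContours(w,0,1)[0],key=cv2.contourArea); x,y,W,H=cv2.boundingRect(k)
print("box",u-9+x,v-14+y,W,H,"centre v",v-14+y+H/2,"proj84",np.round(proj(cd,(*xy,84)),1),"proj94",np.round(proj(cd,(*xy,94)),1))
u2,v2=map(int,proj(cs,(*xy,84)))
a=d[v-70:v+50,u-90:u+70]; b=s[v2-75:v2+45,u2-60:u2+100]
cv2.imwrite("pics/v17.png",np.hstack([cv2.resize(a,(400,300)),cv2.resize(b,(400,300))]))
```

```text
box 239 190 11 14 centre v 197.0 proj84 [243.1 197. ] proj94 [242.9 194.4]
```

View pics/v17.png

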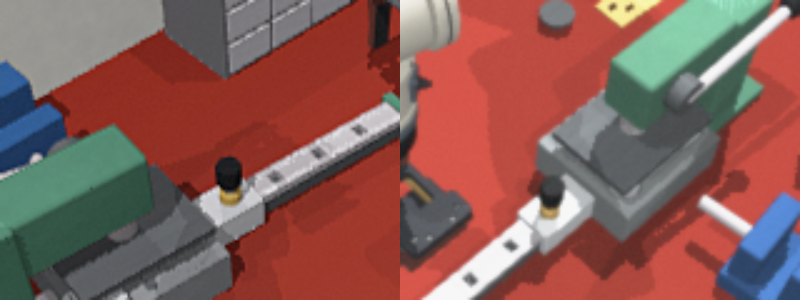

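The die is back under the platen. The knob sits low on its collar, at crop (228,172), and its measured height matches the fully-down position. I'm handing in the job.

```bash
python3 -c "
from workcell import close_job
print(close_job())"
```

```text
the job is handed in; nothing more can be done
None
```

I handed in the job, and no verdict came back: the die was pinned at the loading hole, all three blanks I found (large square, small square, small disc) were laid in their cavities, and the die is back under the ram with the plunger fully down. I last saw the blanks seated before the return slide, because the platen now covers them.

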